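# Close the tub and start its timer

## Robot

A 6-joint arm with a two-finger parallel gripper is mounted at the origin on a cart in front of the work surface, level with it; the furniture and walls round the work are solid. World frame = base frame: x ahead of the robot, y to its left, z up, the work surface at z = 0. Lengths are in m, angles in rad, forces in N, time in s.
With the tool pointing down it reaches from about 0.375 to 0.975 m from the base axis. Payload 3.8 kg.
Tool frame: the origin (TCP) lies midway between the tips of the shut fingers; the grasp point (between the pads) lies 19 mm behind it; z points along the fingers, y is the line along which they close (so a half turn about z gives the same grasp; the last joint's range is limited). The gripper opens to 85 mm and grips with 20 to 120 N. Pads are 22 mm wide; open, the fingers measure 114 mm over their backs; the gripper's body (76 mm by 85 mm) begins 54 mm behind the grasp point. The pads swing forward as they close: fully open they stand 13 mm farther back than shut.
Start: joints at [-1.152, 0.264, 1.604, -0, 1.274, -0.037], TCP at [0.297, -0.606, 0.231] pointing down, gripper open.
Joint ranges: [-2.63, 2.63], [-0.94, 2.18], [0.31, 2.57], [-1.31, 4.45], [0, 2.66], [-2.55, 2.55]. Speed limits (rad/s): [2.57, 2.57, 3.14, 3.14, 3.14, 3.14].

## Interface

Orientations are given as a rotation vector (axis times angle).
In Python, from workcell import bot gives the robot as it stands.
- The arm moves only by the tool servo_tool, never from a script. Its argument "series" is a list of rows, each a list of 7 numbers: the shift along the world's x, y, z in units of 0.15 m (1.0 is 0.15 m), then the turn, a rotation vector about the world's x, y, z in units of 180 degrees (1.0 is 180 degrees), then the closure, from 0 (fully open) to 1 (shut). A call has 1 to 20 rows; each row is the pose to reach, as a shift and turn from the pose commanded when the call began, turning the shorter way round; what a row does not reach only later rows make up. A row lasts 1/10 s, in which the tool goes at most 50 mm and 8.59 degrees, less where a joint would pass 70% of its speed; a pose out of reach is approached as far as the arm can. A call with a number of a shift or a turn outside -1 to 1 is refused whole. A call with a gripper value outside its range is refused whole. The fingers move at their own pace and stop on an object; "newtons" is the grip in N (left out, the last holds). Time passes only in rows, so rows that repeat a pose let the fingers close. It gives the time, the measured TCP pose, the force, the opening and the grip force at its end, in the units of the state.
- bot.read_state(): the state, without advancing time (a new reading comes with each control period).
- bot.read_camera(name): name is "scene" or "top"; returns the picture (480x640x3 uint8, red, green, blue); there is no depth.
- bot.camera_info(name): a dict with "vertical_fov" (degrees; the focal length in pixels is half the picture's height over the tangent of half this angle, whatever the lens; pixels are square), "cx", "cy" (the principal point, pixels), "dist" ([k1, k2, p1, p2, k3] as OpenCV has them; the pictures are not rectified), "R" (3x3) and "t" (3): a world point X has camera coordinates R X + t. Camera axes: x right, y down, z forward; pixel columns grow to the right and rows downward; lengths in m; the calibration is good to about 2 mm. A picture is of the moment at which its call begins. camera_info takes no time and is no camera call.
- bot.finish_job(): hands the job in; it is judged then, once.
Trained networks look in the newest picture that a camera, given by its name, has taken for a name from the list of things; names that differ only in an ending like _2 or _b are one class to them, and where a whole thing is asked for, a point or a joint stands for the part that bears it (a point fixed in the world has none). Each returns a list of dicts, best first, with "score" (0 to 1); they miss things now and then, are a little off and sometimes report something else, mostly with a low value. They report only what shows in the picture. A call takes as long as a camera call.
- bot.recognise(target, camera): "box" ([left, top, right, bottom] as shares, 0 to 1, of the picture: columns of its width, rows of its height, round what is visible of it).
- bot.trace(target, camera): "mask" (480x640 bool, what is visible of it) and "box" ([left, top, right, bottom] as shares, 0 to 1, of the picture: columns of its width, rows of its height, round what is visible of it).
- bot.mark_of(target, camera): "at" ([row, column] as shares, 0 to 1, of the picture: columns of its width, rows of its height: a listed point, or the origin of a listed thing).
The state is a dict: "time": time; "q": joint angles; "joint_vel": joint speeds; "joint_torque": joint torques, N m; "tool_pos": TCP position; "tcp_rot": TCP orientation; "wrist_force": force on the tool from outside, world axes, zero at the start; "torque": the same for the moment, N m; "width": opening from 0.0 (shut) to 1.0 (fully open); "grip_force": force on a finger pad.
Only numpy, scipy, OpenCV 4.12 (cv2) and the standard library are available. Lean on these libraries where they do the work, as an engineer would, in place of code of your own. Each camera call takes 0.05 s, during which the arm holds its last target. There are 200 camera calls.

## Task

First press the tub's lid shut: swing the lid press's lever fully down to its stop and let it rise again. Then stand the white kitchen timer upright under the stand's shelf, its back flat against the middle of the black rubber strip, and with the timer braced there press its green button fully in for about half a second and let go. Do not press the button anywhere else, keep the timer upright, and leave the other things on the table and shelf where they are.

Things in the scene. Friction and masses are not known exactly. Their poses are not given: they have to be found in the camera images.
- lever (a joint): the lid press's sprung lever, a hinge: 0 rad = raised at rest (where the spring returns it), 0.45 = fully down at its stop, white pad on the tub's lid. The spring asks for about 3 N at the grip at the start of the stroke and 6 to 7 N (a little more if moved fast) near the stop; let go, it rises by itself in under a second
- lever_grip (a point): centre of the red cross-bar grip at the free end of the lever, the grip 22 mm in diameter and 100 mm long along the press's y axis; it moves with the lever on an arc of 205 mm radius about lever_hinge, about 194 mm above the table when raised and 105 mm when down
- lever_hinge (a point): the lever's hinge axis, at the rear of the press, 105 mm above the table; fixed to the press. The axis runs along the press's y; the lever reaches forward from it in the press's -x direction
- lid_press: fixed white and aluminium lid press with a clear plastic tub in its nest, base 200 x 130 x 12 mm; origin at the centre of the underside, its own -x (front) towards the robot, z up; its place and heading vary. Parts reach 125 mm high behind, and the lever above them
- timer: loose white kitchen timer, 64 mm deep (x), 56 wide (y), 62 high, 0.17 to 0.3 kg: a wedge, 20 mm high at the front (-x) edge, rising at 45 degrees to 62 mm, then a flat top 22 mm deep. Origin at the centre of the underside; x points from the sloping face to the upright back, z up. The parallel sides (y = +-28 mm) can be gripped. Screen in the slope's upper part, one green button in the lower
- timer_back (a point): centre of the timer's upright flat back face, 32 mm behind (+x) and 31 mm above the timer's origin; axes as the timer's
- start_button (a joint): travel of the timer's green button: 0 m = out, 0.005 = fully in; sprung, about 1.5 N to start and 4.5 N fully in; springs out by itself. The timer stands on four smooth plastic feet (friction about 0.15): pressed without the strip behind it, it slides away
- button_top (a point): centre of the top of the green button, 22 mm in diameter and standing 11 mm proud of the slope when out; then 27 mm in front (-x) of the timer's origin and 41 mm above it. Its z axis is the button's own axis and points out of the sloping face, up and forward at 45 degrees; the button goes in against it
- stand: fixed steel stand, upright back panel 260 mm wide, 190 mm high, with a shelf jutting out over the timer's place. Origin on the table surface under the middle of the front face of the black rubber strip (the stop: 150 mm wide along y, 12 to 52 mm above the table); x points into the panel (roughly to the robot's left), y along the strip, z up. Its place and heading vary
- shelf_edge (a point): middle of the lower front edge of the stand's shelf, 190 mm above the table and 60 mm in front (-x) of the strip's face; the shelf is 280 mm wide, 10 mm thick, with a low wire rail up to 219 mm. Thin struts at y = +-126 mm run from the shelf's front down to the panel. Axes as the stand's
- tin: short food tin, 76 mm across, 58 mm high; bystander, origin at the centre of its underside, leave it alone
- garlic: garlic bulb, 60 mm across, 59 mm high; bystander, origin at the centre of its underside, leave it alone
- bottle: loose glass sauce bottle standing beyond the timer, tin and garlic, 59 mm across, 203 mm high; bystander, origin at the centre of its underside, leave it alone
- onion: brown onion, 78 mm across, 85 mm high, near the robot; bystander, origin at the centre of its underside, leave it alone
- jar: jar with a black lid, 65 mm across, 94 mm high; bystander, origin at the centre of its underside, leave it alone
- spice: spice jar with a red cap, 45 mm across, 106 mm high, standing on the stand's shelf; bystander, origin at the centre of its underside, leave it alone
- shaker: shaker, 44 mm across, 90 mm high, standing on the stand's shelf; bystander, origin at the centre of its underside, leave it alone
- peeler: red vegetable peeler lying flat behind the stand, 170 x 25 x 18 mm; bystander, origin at the centre of its underside, leave it alone

How it is judged:
By the outcome, as a careful person would: the job done as asked, in the order asked, and still so for the second after the job is handed in, with the robot touching nothing.
It also fails if it takes over 61 s, if anything falls off the work surface, if the arm or the gripper's body presses on something with over 40 N, if the wrist force passes 120 N, or if a joint passes its speed limit or range.

## Working session

There is one attempt and no reset: what is moved stays moved. The work goes in short steps, Python scripts to look and compute and a tool call to move; the robot and the scene stay as the last step left them, time stands still between calls to the robot, and variables do not carry over. Pictures are saved under pics/ and viewed, at most 10 in all, crops included, and the job is handed in when it is done.

Besides the shell and the picture viewer there is one more tool, called after "Request:" as a command line: name --pt "numbers of a row" for each row, then --argument value for the rest. servo_tool: Moves the arm, as the interface text tells. Shifts and turns lie within -1 to 1; 1 stands for 0.15 m of shift or 180 degrees of turn. Its arguments: {"type":"object","properties":{"series":{"type":"array","items":{"type":"array","items":{"type":"number"}}},"newtons":{"type":"number"}},"required":["series"]}

```bash
mkdir -p pics; ls; cat > h.py <<'E'
import numpy as np, cv2
from workcell import bot
def cam(n):
    c=bot.camera_info(n); f=240/np.tan(np.radians(c["vertical_fov"])/2)
    return np.array([[f,0,c["cx"]],[0,f,c["cy"]],[0,0,1]]),np.array(c["dist"],float),np.array(c["R"]),np.array(c["t"])
def ray(n,px):
    K,d,R,t=cam(n); u=cv2.undistortPoints(np.array([[px]],float),K,d)[0,0]
    return -R.T@t, R.T@np.array([u[0],u[1],1])
def onz(n,px,z):
    o,r=ray(n,px); return o+r*(z-o[2])/r[2]
def tri(obs):
    A=np.zeros((3,3));b=np.zeros(3);L=[]
    for n,px in obs:
        o,r=ray(n,px); r=r/np.linalg.norm(r); P=np.eye(3)-np.outer(r,r); A+=P;b+=P@o;L.append((o,P))
    X=np.linalg.solve(A,b); return X,[np.linalg.norm(P@(X-o)) for o,P in L]
def proj(n,X):
    K,d,R,t=cam(n); return cv2.projectPoints(np.array(X,float).reshape(-1,3),cv2.Rodrigues(R)[0],t,K,d)[0][:,0]
def mark(t,n):
    m=bot.mark_of(t,n); return [(np.array([x["at"][1]*640,x["at"][0]*480]),x["score"]) for x in m]
E
python3 - <<'E'
from h import *
for n in ("scene","top"):
    im=bot.read_camera(n); cv2.imwrite(f"pics/{n}0.png",im[:,:,::-1])
    K,d,R,t=cam(n); print(n,K[0,0],(-R.T@t).round(3),R[2].round(2))
for T in "lever_grip lever_hinge lid_press timer timer_back button_top stand shelf_edge tin garlic bottle onion jar spice shaker peeler".split():
    a=mark(T,"scene");b=mark(T,"top")
    print(T,[(m[0].round(0).tolist(),round(m[1],2)) for m in a[:2]],[(m[0].round(0).tolist(),round(m[1],2)) for m in b[:2]],end=" ")
    if a and b:
        X,e=tri([("scene",a[0][0]),("top",b[0][0])]); print(X.round(3),np.round(e,3))
    else: print()
E
```

```text
pics
scene 435.2137836283067 [-0.091  0.45   0.943] [ 0.59 -0.29 -0.75]
top 507.8238019845726 [0.358 0.132 1.283] [ 0.18  0.   -0.98]
lever_grip [([462.0, 202.0], 0.62)] [([485.0, 288.0], 0.68), ([309.0, 243.0], 0.22)] [ 0.442 -0.199  0.206] [0.002 0.002]
lever_hinge [([421.0, 184.0], 0.6)] [([475.0, 213.0], 0.64)] [ 0.625 -0.223  0.107] [0.006 0.006]
lid_press [([426.0, 224.0], 0.77)] [([460.0, 251.0], 0.58)] [ 0.547 -0.203  0.024] [0.008 0.008]
timer [([307.0, 261.0], 0.63)] [([324.0, 244.0], 0.95)] [ 0.585  0.147 -0.009] [0.003 0.003]
timer_back [([293.0, 258.0], 0.66)] [([310.0, 244.0], 0.6)] [0.579 0.187 0.032] [0.006 0.006]
button_top [([318.0, 250.0], 0.44)] [([331.0, 241.0], 0.52)] [0.58  0.126 0.036] [0.003 0.003]
stand [([241.0, 321.0], 0.77), ([460.0, 200.0], 0.44)] [] 
shelf_edge [([251.0, 258.0], 0.77)] [([242.0, 265.0], 0.56)] [0.505 0.322 0.191] [0. 0.]
tin [([358.0, 263.0], 0.8)] [([368.0, 267.0], 0.83)] [0.517 0.032 0.001] [0.004 0.004]
garlic [([328.0, 305.0], 0.74)] [([318.0, 302.0], 0.74), ([324.0, 242.0], 0.41)] [ 0.432  0.163 -0.003] [0.001 0.001]
bottle [([266.0, 244.0], 0.85)] [([289.0, 201.0], 0.67)] [ 0.697  0.233 -0.011] [0.004 0.004]
onion [([390.0, 291.0], 0.87), ([344.0, 216.0], 0.63)] [([380.0, 311.0], 0.79)] [ 0.404  0.003 -0.001] [0.006 0.006]
jar [([343.0, 216.0], 0.86), ([356.0, 263.0], 0.34)] [([386.0, 201.0], 0.58)] [ 0.692 -0.019 -0.   ] [0.001 0.001]
spice [([330.0, 310.0], 0.71), ([317.0, 250.0], 0.68)] [([227.0, 305.0], 0.85)] [0.357 0.287 0.232] [0.082 0.082]
shaker [([220.0, 254.0], 0.77)] [([215.0, 248.0], 0.86), ([379.0, 313.0], 0.24)] [0.543 0.381 0.196] [0.001 0.001]
peeler [([188.0, 361.0], 0.8)] [([172.0, 308.0], 0.88), ([462.0, 251.0], 0.44)] [0.423 0.527 0.017] [0.002 0.002]
```

View pics/scene0.png

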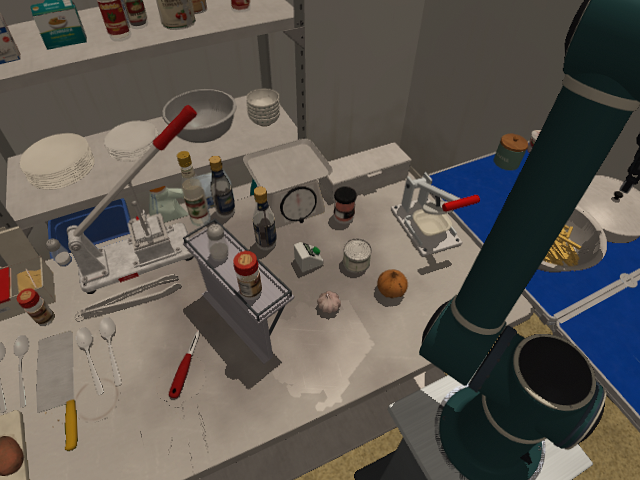

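View pics/top0.png

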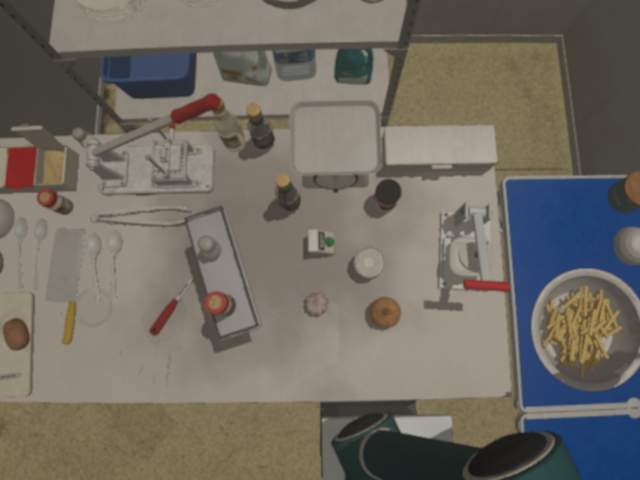

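```bash
python3 - <<'E'
import cv2,numpy as np
s=cv2.imread("pics/scene0.png");t=cv2.imread("pics/top0.png")
def c(im,x,y,w,h,k): return cv2.resize(im[y:y+h,x:x+w],None,fx=k,fy=k,interpolation=cv2.INTER_CUBIC)
a=np.hstack([c(s,180,210,160,150,2.5),c(t,170,195,160,150,2.5)])
b=np.hstack([c(s,285,235,50,37.5.__int__(),8)[:296,:400],c(t,300,222,50,37,8)[:296,:400]])
cv2.imwrite("pics/c1.png",np.vstack([a[:300],b])) if 0 else cv2.imwrite("pics/c1.png",np.vstack([a[:304*1],b]) if 0 else np.vstack([cv2.resize(a,(800,300)),b]))
E
```

```text
(no output)
```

View pics/c1.png

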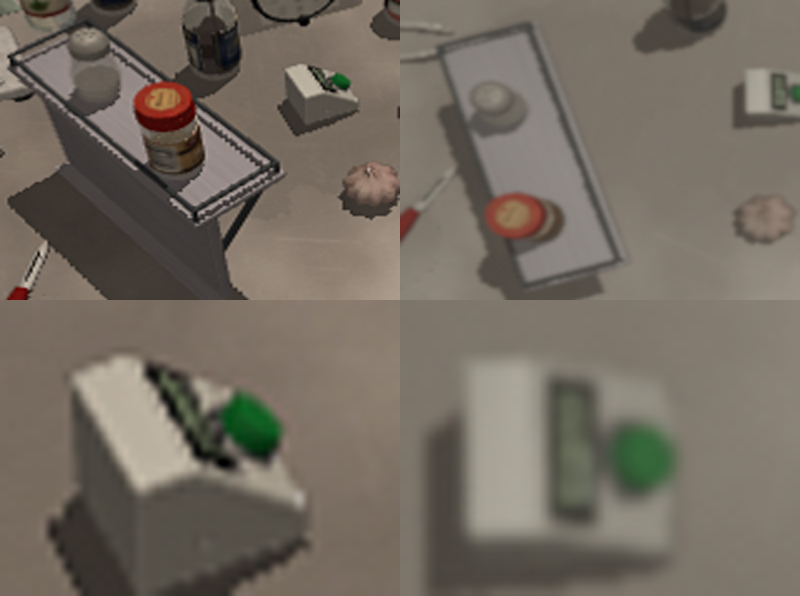

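```bash
cat > fit.py <<'E'
from h import *
from scipy.optimize import least_squares
def T(p,P):
    c,s=np.cos(p[2]),np.sin(p[2]); P=np.array(P,float); return P@np.array([[c,s,0],[-s,c,0],[0,0,1]])+np.array([p[0],p[1],p[3] if len(p)>3 else 0])
def fit(obs,p0):
    def r(p): return np.concatenate([(proj(n,T(p,P))[0]-px) for n,P,px in obs])
    s=least_squares(r,p0,loss="soft_l1"); return s.x,r(s.x).reshape(-1,2)
E
python3 - <<'E'
from fit import *
S=lambda x,y:np.array([285+(x+.5)/8-.5,235+(y-300+.5)/8-.5]); U=lambda x,y:np.array([300+(x-400+.5)/8-.5,222+(y-300+.5)/8-.5])
B=(-.027,0,.041)
o=[("scene",(.032,-.028,.062),S(72,378)),("scene",(.032,.028,.062),S(140,490)),("scene",(.01,.028,.062),S(205,470)),("scene",(.01,-.028,.062),S(125,355)),("scene",(-.032,.028,.02),S(305,498)),("scene",(-.032,.028,0),S(305,540)),("scene",B,S(258,420)),
("top",(.032,-.028,.062),U(468,360)),("top",(.032,.028,.062),U(466,537)),("top",(.01,-.028,.062),U(550,358)),("top",(-.032,-.028,.02),U(668,380)),("top",(-.032,.028,.02),U(672,555)),("top",B,U(643,457))]
for p0 in ([.585,.147,1.57],[.585,.147,1.57,0]):
    p,r=fit(o,p0);print("timer",p.round(4),np.degrees(p[2]).round(1));
print(r.round(1).tolist())
a=lambda x,y:np.array([180+x/2.5,210+y/2.]);b=lambda x,y:np.array([170+(x-400)/2.5,195+y/2.])
o=[("scene",(-.06,-.14,.2),a(105,25)),("scene",(-.06,.14,.2),a(285,172)),("top",(-.06,-.14,.2),b(537,22)),("top",(-.06,.14,.2),b(628,263))]
for p0 in ([.5,.38,1.3],[.5,.38,1.3,0]):
    p,r=fit(o,p0);print("stand",p.round(4),np.degrees(p[2]).round(1));print(r.round(1).tolist())
print(T(p,[-.06,0,.19]))
# press: grip bar red segmentation
for n,sl in (("scene",(190,215,435,485)),("top",(275,295,455,515))):
    im=bot.read_camera(n); h=cv2.cvtColor(im,cv2.COLOR_RGB2HSV)
    m=(((h[...,0]<8)|(h[...,0]>172))&(h[...,1]>140)&(h[...,2]>50)).astype(np.uint8); w=np.zeros_like(m); y0,y1,x0,x1=sl; w[y0:y1,x0:x1]=m[y0:y1,x0:x1]
    ys,xs=np.nonzero(w); pt=np.c_[xs,ys].astype(float); c=pt.mean(0); v=np.linalg.svd(pt-c)[2][0] if len(pt)>2 else None; s=(pt-c)@v
    print(n,len(pt),c,c+v*s.min(),c+v*s.max())
K=bot.read_state();print(K["time"],K["tcp_rot"],K["wrist_force"],K["width"])
E
```

```text
timer [0.5799 0.151  1.5829] 90.7
timer [ 0.5806  0.1507  1.5831 -0.002 ] 90.7
[[-1.3, -0.5], [-1.0, 0.4], [-1.4, 0.0], [-0.4, -0.4], [0.2, 1.0], [0.1, 0.2], [-0.1, -0.8], [-0.0, 0.2], [0.8, 0.5], [-1.3, 0.1], [0.9, 0.1], [1.2, 0.1], [2.5, -0.0]]
stand [0.4848 0.3759 1.8673] 107.0
[[-5.7, -1.2], [-0.3, 0.2], [0.4, -0.2], [0.8, 1.7]]
stand [ 0.4864  0.3758  1.8708 -0.0042] 107.2
[[-5.8, -0.4], [-0.4, 0.5], [0.6, -0.4], [1.2, 0.8]]
[0.50414085 0.31849863 0.18577377]
scene 298 [460.05704698 202.68791946] [478.86669402 197.5152523 ] [441.91144271 207.67797437]
top 351 [486.91737892 284.96866097] [464.75036023 283.28315995] [509.17782898 286.66126617]
1.8 [-3.06032556e+00 -7.09799942e-01  1.03227265e-05] [-1.23064433  0.87512806 -0.42996619] 0.9981445905837748
```

```bash
python3 - <<'E'
from fit import *
from scipy.spatial.transform import Rotation as Ro
print("grip",tri([("scene",np.array([460.06,202.7])),("top",np.array([486.9,285.0]))]))
s=bot.read_state(); q=s["q"]; R=Ro.from_rotvec(s["tcp_rot"]).as_matrix()
M=lambda q:(Ro.from_euler("ZYZYZ",[q[0],q[1]+q[2],q[3],q[4],q[5]])).as_matrix()
print(R.round(3),M(q).round(3))
for z in ("scene","top"):
    im=cv2.imread(f"pics/{z}0.png"); k=4
    x,y,w,h=(180,200,100,140) if z=="top" else (185,215,115,140)
    c=cv2.resize(im[y:y+h,x:x+w],None,fx=k,fy=k,interpolation=cv2.INTER_CUBIC)
    p=[.485,.376,1.869]
    for P in ([-.06,-.14,.2],[-.06,.14,.2],[-.06,0,.2],[-.06,-.14,.19],[-.06,.14,.19]):
        u=(proj(z,T(p,[P]))[0]-[x,y])*k; cv2.circle(c,tuple(int(v) for v in u),3,(255,0,255),1)
    globals()[z]=c
cv2.imwrite("pics/c2.png",np.hstack([scene[:560,:400],top[:560]]))
E
```

```text
grip (array([ 0.44993484, -0.20722571,  0.19238483]), [np.float64(0.0003151068524231306), np.float64(0.00031510685242320765)])Traceback (most recent call last):
  File "<stdin>", line 6, in <module>
  File "<stdin>", line 5, in <lambda>
  File "scipy/spatial/transform/_rotation.pyx", line 1413, in scipy.spatial.transform._rotation.Rotation.from_euler
ValueError: Expected axis specification to be a non-empty string of upto 3 characters, got ZYZYZ
```

Request:
servo_tool --pt "0.3 0.9 0.15 0 0 0 1" --pt "0.3 0.9 0.15 0 0 0 1" --pt "0.3 0.9 0.15 0 0 0 1" --pt "0.3 0.9 0.15 0 0 0 1" --newtons 40

```text
time: 2.2
tool_pos: [0.3439, -0.4672, 0.2552]
tcp_rot: [-3.059, -0.715, -0.003]
wrist_force: [1.2, -0.7, -0.1]
width: 0.33
grip_force: 0.0
```

```bash
python3 - <<'E'
from fit import *
from scipy.spatial.transform import Rotation as Ro
s=bot.read_state(); q=s["q"]; R=Ro.from_rotvec(s["tcp_rot"]).as_matrix()
M=lambda q:(Ro.from_euler("ZYZ",[q[0],q[1]+q[2],q[3]])*Ro.from_euler("YZ",[q[4],q[5]])).as_matrix()
print(R.round(3),M(q).round(3))
for z in ("scene","top"):
    im=cv2.imread(f"pics/{z}0.png"); k=4
    x,y,w,h=(180,200,100,140) if z=="top" else (185,215,115,140)
    c=cv2.resize(im[y:y+h,x:x+w],None,fx=k,fy=k,interpolation=cv2.INTER_CUBIC)
    p=[.485,.376,1.869]
    for P in ([-.06,-.14,.2],[-.06,.14,.2],[-.06,0,.2],[-.06,-.14,.19],[-.06,.14,.19]):
        u=(proj(z,T(p,[P]))[0]-[x,y])*k; cv2.circle(c,tuple(int(v) for v in u),3,(255,0,255),1)
    globals()[z]=c
cv2.imwrite("pics/c2.png",np.hstack([scene[:560,:400],top[:560]]))
E
```

```text
[[ 0.896  0.443  0.002]
 [ 0.443 -0.896  0.001]
 [ 0.002  0.    -1.   ]] [[-0.443  0.896  0.002]
 [ 0.896  0.443  0.001]
 [-0.     0.002 -1.   ]]
```

View pics/c2.png

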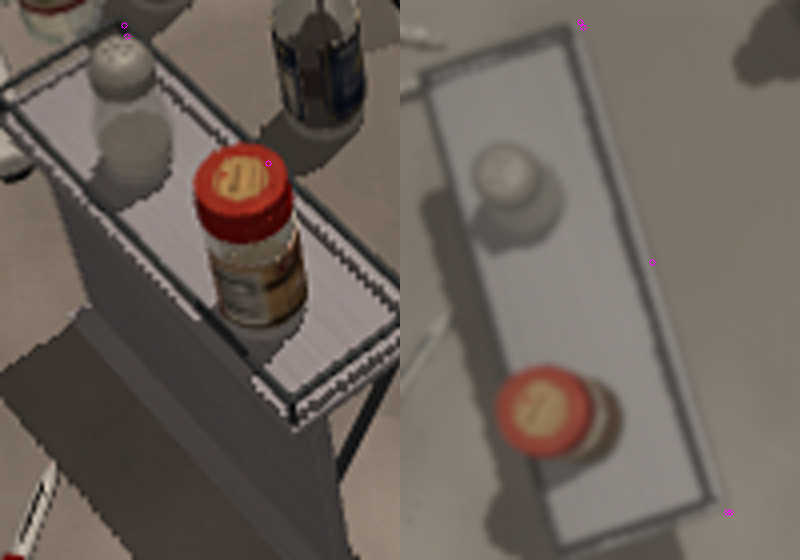

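Request:
servo_tool --pt "0.36 0.87 0 0 0 0 1" --pt "0.36 0.87 0 0 0 0 1" --pt "0.36 0.87 0 0 0 0 1" --pt "0.36 0.87 0 0 0 0 1"

```text
time: 2.6
tool_pos: [0.3975, -0.3372, 0.2539]
tcp_rot: [-3.058, -0.716, -0.002]
wrist_force: [0.6, 0.1, 0.2]
width: -0.001
grip_force: 0.0
```

Request:
servo_tool --pt "0.36 0.87 0 0 0 0 1" --pt "0.36 0.87 0 0 0 0 1" --pt "0.36 0.87 0 0 0 0 1" --pt "0.36 0.87 -0.1 0 0 0 1" --pt "0.36 0.87 -0.2 0 0 0 1"

```text
time: 3.1
tool_pos: [0.4508, -0.2108, 0.2236]
tcp_rot: [3.058, 0.712, 0.001]
wrist_force: [-0.3, -0.4, 0.3]
width: -0.003
grip_force: 0.0
```

Request:
servo_tool --pt "0 0 -0.12 0 0 0 1" --pt "-0.04 0.01 -0.22 0 0 0 1" --pt "-0.074 0.01 -0.31 0 0 0 1" --pt "-0.09 0.01 -0.38 0 0 0 1" --pt "-0.108 0.01 -0.45 0 0 0 1" --pt "-0.12 0.01 -0.51 0 0 0 1" --pt "-0.129 0.01 -0.58 0 0 0 1" --pt "-0.132 0.01 -0.65 0 0 0 1" --pt "-0.135 0.01 -0.7 0 0 0 1" --pt "-0.135 0.01 -0.7 0 0 0 1"

```text
time: 4.1
tool_pos: [0.4276, -0.2097, 0.1173]
tcp_rot: [-3.06, -0.707, 0.006]
wrist_force: [-3.7, 0.2, 6.3]
width: -0.002
grip_force: 3.1
```

Request:
servo_tool --pt "0 0 -0.03 0 0 0 1" --pt "0 0 -0.05 0 0 0 1" --pt "0 0 -0.05 0 0 0 1"

```text
time: 4.4
tool_pos: [0.4285, -0.2099, 0.1146]
tcp_rot: [-3.06, -0.708, 0.005]
wrist_force: [-13.9, 4.5, 28.2]
width: 0.002
grip_force: 14.3
```

Request:
servo_tool --pt "0 0 0.1 0 0 0 1" --pt "0.02 0 0.25 0 0 0 1" --pt "0.04 0 0.4 0 0 0 1" --pt "0.08 0 0.6 0 0 0 1" --pt "0.12 0 0.8 0 0 0 1" --pt "0.12 0 1.0 0 0 0 1" --pt "0.12 0 1.0 0 0 0 1" --pt "0.12 0 1.0 0 0 0 1" --pt "0.12 0 1.0 0 0 0 0.2" --pt "0.12 0 1.0 0 0 0 0"

```text
time: 5.4
tool_pos: [0.4467, -0.2084, 0.2592]
tcp_rot: [-3.058, -0.708, 0.004]
wrist_force: [0.0, -0.2, 0.2]
width: 0.33
grip_force: 0.0
```

```bash
python3 - <<'E'
from fit import *
from scipy.spatial.transform import Rotation as Ro
s=bot.read_state(); q=np.array(s["q"]); print(s["time"],s["tool_pos"],q.round(3),s["tcp_rot"])
for n in ("scene","top"):
    bot.read_camera(n); print([(m[0].round(0).tolist(),round(m[1],2)) for m in mark("lever_grip",n)[:1]])
R0=Ro.from_rotvec(s["tcp_rot"])
# tool length guess: TCP = wrist + L z ; shoulder h, L1, L2 unknown
def tgt(yaw,th,flip):
    xs=np.array([np.cos(yaw),np.sin(yaw),0]);ys=np.array([-np.sin(yaw),np.cos(yaw),0])
    z=np.sin(th)*xs-np.cos(th)*np.array([0,0,1]); y=ys*flip; return np.c_[np.cross(y,z),y,z]
for name,yaw,p in (("timer",np.radians(90.7),(.58,.15,.03)),("place",np.radians(107),(.4955,.345,.03))):
  for flip in (1,-1):
    R=tgt(yaw,np.radians(38),flip); w=np.array(p)-.22*R[:,2]; q1=np.arctan2(w[1],w[0])
    for ps in (1.7,2.0):
        B=Ro.from_euler("ZY",[q1,ps]).as_matrix().T@R@Ro.from_euler("z",-90,degrees=True).as_matrix()
        print(name,flip,ps,Ro.from_matrix(B).as_euler("ZYZ").round(2),((Ro.from_matrix(R)*R0.inv()).as_rotvec()/np.pi).round(3))
E
```

```text
5.4 [ 0.44669614 -0.20841998  0.2592384 ] [-0.487 -0.1    1.945  0.     1.301  0.629] [-3.05842198 -0.70822004  0.00401871]
[([461.0, 204.0], 0.98)]
[([489.0, 288.0], 0.6)]
timer 1 1.7 [0.67 1.46 3.07] [ 0.13   0.213 -0.614]
timer 1 2.0 [0.71 1.23 2.88] [ 0.13   0.213 -0.614]
timer -1 1.7 [ 0.67  1.46 -0.07] [ 0.189 -0.118  0.345]
timer -1 2.0 [ 0.71  1.23 -0.27] [ 0.189 -0.118  0.345]
place 1 1.7 [0.67 1.42 3.13] [ 0.094  0.219 -0.528]
place 1 2.0 [0.72 1.19 2.93] [ 0.094  0.219 -0.528]
place -1 1.7 [ 0.67  1.42 -0.01] [ 0.21  -0.092  0.431]
place -1 2.0 [ 0.72  1.19 -0.21] [ 0.21  -0.092  0.431]
```

Request:
servo_tool --pt "0.45 0.99 0 0.189 -0.118 0.345 0" --pt "0.45 0.99 0 0.189 -0.118 0.345 0" --pt "0.45 0.99 0 0.189 -0.118 0.345 0" --pt "0.45 0.99 0 0.189 -0.118 0.345 0" --pt "0.45 0.99 0 0.189 -0.118 0.345 0" --pt "0.45 0.99 0 0.189 -0.118 0.345 0" --pt "0.45 0.99 0 0.189 -0.118 0.345 0" --pt "0.45 0.99 0 0.189 -0.118 0.345 0" --pt "0.45 0.99 0 0.189 -0.118 0.345 0" --pt "0.45 0.99 0 0.189 -0.118 0.345 0"

```text
time: 6.6
tool_pos: [0.5154, -0.0609, 0.2595]
tcp_rot: [-1.827, -1.846, -0.633]
wrist_force: [-0.1, -0.5, -0.7]
width: 0.997
grip_force: 0.0
```

Request:
servo_tool --pt "0.45 0.9 -0.3 0 0 0 0" --pt "0.45 0.9 -0.3 0 0 0 0" --pt "0.45 0.9 -0.3 0 0 0 0" --pt "0.45 0.9 -0.3 0 0 0 0" --pt "0.45 0.9 -0.3 0 0 0 0"

```text
time: 7.1
tool_pos: [0.5822, 0.0768, 0.2158]
tcp_rot: [-1.825, -1.851, -0.632]
wrist_force: [0.1, -0.2, 0.6]
width: 1.003
grip_force: 0.0
```

```bash
python3 - <<'E'
from fit import *
s=bot.read_state(); print(s["time"],np.round(s["tool_pos"],4),np.round(s["q"],2),np.round(s["tcp_rot"],3))
K=cv2.Rodrigues(np.array(s["tcp_rot"]))[0]; print(K.round(3)); print((np.array([.580,.169,.020])-s["tool_pos"])/.15)
for n in ("scene","top"):
    im=bot.read_camera(n); cv2.imwrite(f"pics/{n}1.png",im[:,:,::-1])
c=lambda n,x,y:cv2.resize(cv2.imread(f"pics/{n}1.png")[y:y+150,x:x+130],None,fx=3,fy=3,interpolation=cv2.INTER_CUBIC)
cv2.imwrite("pics/c3.png",np.hstack([c("scene",260,170),c("top",280,190)]))
E
```

```text
7.1 [0.5822 0.0768 0.2158] [-0.27  0.19  1.86  0.65  1.35 -0.52] [-1.825 -1.851 -0.632]
[[-0.012  1.    -0.006]
 [ 0.787  0.013  0.616]
 [ 0.616  0.003 -0.788]]
[-0.01482407  0.61477816 -1.30530203]
```

View pics/c3.png

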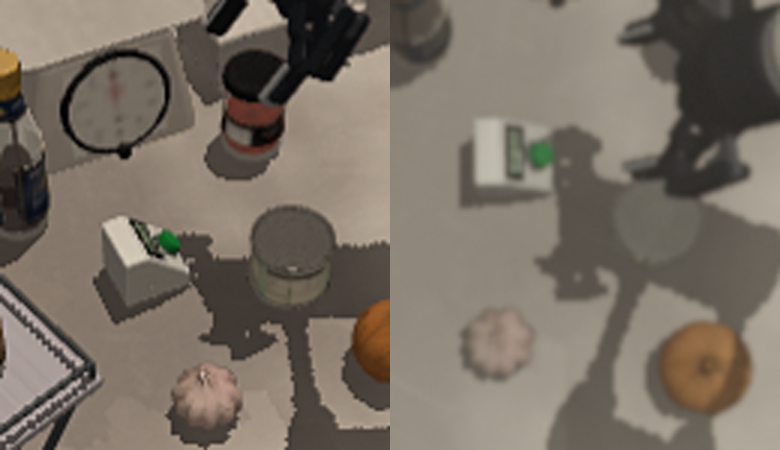

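Request:
servo_tool --pt "-0.01 0.04 -0.3 0 0 0 0" --pt "-0.01 0.08 -0.6 0 0 0 0" --pt "-0.01 0.08 -0.62 0 0 0 0" --pt "-0.01 0.18 -0.75 0 0 0 0" --pt "-0.01 0.28 -0.88 0 0 0 0" --pt "-0.01 0.28 -0.88 0 0 0 0"

```text
time: 7.8
tool_pos: [0.5802, 0.117, 0.0841]
tcp_rot: [-1.826, -1.847, -0.633]
wrist_force: [-1.3, -0.7, -0.1]
width: 1.0
grip_force: 0.0
```

Request:
servo_tool --pt "0 0.11 -0.14 0 0 0 0" --pt "0 0.22 -0.28 0 0 0 0" --pt "0 0.33 -0.42 0 0 0 0" --pt "0 0.335 -0.425 0 0 0 0" --pt "0 0.335 -0.425 0 0 0 0"

```text
time: 8.3
tool_pos: [0.5825, 0.1664, 0.0223]
tcp_rot: [-1.827, -1.851, -0.637]
wrist_force: [-0.6, 0.2, -0.1]
width: 1.001
grip_force: 0.0
```

```bash
python3 - <<'E'
from fit import *
s=bot.read_state(); print(s["time"],np.round(s["tool_pos"],4),np.round(s["wrist_force"],2))
for n in ("scene","top"):
    im=bot.read_camera(n); cv2.imwrite(f"pics/{n}2.png",im[:,:,::-1])
c=lambda n,x,y:cv2.resize(cv2.imread(f"pics/{n}2.png")[y:y+100,x:x+100],None,fx=4,fy=4,interpolation=cv2.INTER_CUBIC)
cv2.imwrite("pics/c4.png",np.hstack([c("scene",265,200),c("top",280,200)]))
E
```

```text
8.3 [0.5825 0.1664 0.0223] [-0.59  0.16 -0.12]
```

View pics/c4.png

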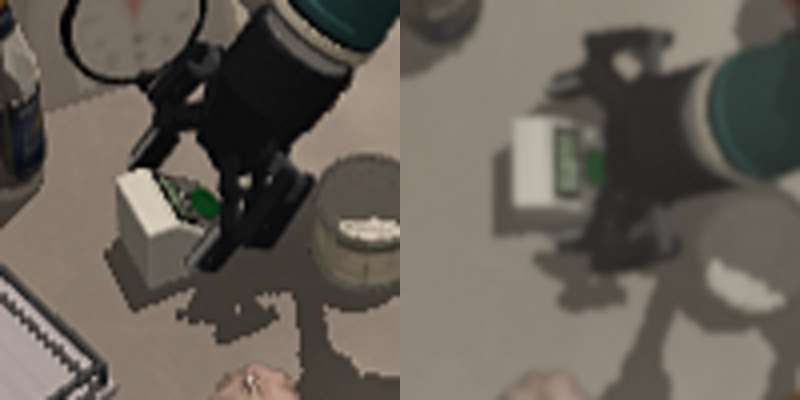

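```bash
python3 - <<'E'
from fit import *
for n,o in (("scene",(265,200)),("top",(280,200))):
    print((proj(n,[[.5825-.0425,.158,.033],[.5825+.0425,.158,.033],[.58-.028,.183,.0],[.58-.028,.119,0]])-o)*4)
E
```

```text
[[186.52659146 261.34911482]
 [134.19036762 171.90584816]
 [145.28983466 290.91136112]
 [231.0760711  258.77416631]]
[[155.84175582 232.33772566]
 [153.53150066  98.58857612]
 [117.58724268 221.99285002]
 [217.75368112 219.91916744]]
```

Request:
servo_tool --pt "0 0 0 0 0 0 0.2" --pt "0 0 0 0 0 0 0.4" --pt "0 0 0 0 0 0 0.6" --pt "0 0 0 0 0 0 0.6" --pt "0 0 0 0 0 0 0.6" --newtons 30

```text
time: 8.9
tool_pos: [0.5824, 0.167, 0.0218]
tcp_rot: [-1.827, -1.85, -0.637]
wrist_force: [-0.0, -2.4, 6.6]
width: 0.653
grip_force: 32.2
```

```bash
python3 - <<'E'
from fit import *
g=cv2.GaussianBlur(cv2.cvtColor(cv2.imread("pics/top0.png"),cv2.COLOR_BGR2GRAY),(3,3),0).astype(float)
p=[.485,.376,1.869]
e0,e1=proj("top",T(p,[[-.06,-.14,.2],[-.06,.14,.2]]))
rail=[];out=[]
for y in range(216,320):
    xp=e0[0]+(e1[0]-e0[0])*(y-e0[1])/(e1[1]-e0[1]); xs=np.arange(int(xp)-9,int(xp)+8); r=g[y,xs]
    i=np.argmin(r[2:-2])+2; 
    if 0<i<len(r)-1:
        dd=r[i-1]-2*r[i]+r[i+1]; rail.append((xs[i]+.5*(r[i-1]-r[i+1])/dd,y))
        D=np.diff(r); j=i+1+np.argmin(D[i+1:i+7]) ; out.append((xs[j]+.5,y))
for nm,L,z in (("rail",rail,.219),("out",out,.2)):
    W=np.array([onz("top",a,z)[:2] for a in L]); 
    v=cv2.fitLine(W.astype(np.float32),cv2.DIST_HUBER,0,.001,.001).ravel(); n=np.array([-v[1],v[0]])
    yaw=np.degrees(np.arctan2(v[1],v[0]))%180; r=(W-v[2:])@n
    c=v[2:]+v[:2]*((.504-v[2])/v[0]); print(nm,"edge dir",yaw,"stand yaw",yaw+90 if yaw<90 else yaw-90,"edge y at x=.504",c,"rms",np.median(abs(r)))
u=lambda a,b:np.array([180+(a-400)/4,200+b/4])
print([onz("top",u(*k),z).round(4) for k,z in (((718,505),.2),((580,22),.2),((712,500),.219),((572,32),.219),((425,76),.219),((560,550),.219))])
K=bot.read_state();print(K["tool_pos"],K["tcp_rot"])
E
```

```text
rail edge dir 17.449772 stand yaw 107.44977 edge y at x=.504 [0.504      0.32626173] rms 0.0001589331956304904
out edge dir 17.22508 stand yaw 107.22508 edge y at x=.504 [0.504      0.31985578] rms 0.0005248651162442495
[array([0.3726, 0.2828, 0.2   ]), array([0.637 , 0.3599, 0.2   ]), array([0.375 , 0.2833, 0.219 ]), array([0.6266, 0.3602, 0.219 ]), array([0.6041, 0.44  , 0.219 ]), array([0.3505, 0.3625, 0.219 ])]
[0.58236005 0.16702121 0.02180075] [-1.82705195 -1.85012989 -0.63721082]
```

Request:
servo_tool --pt "0 0 0.04 0 0 0 0.6" --pt "-0.05 0.12 0.04 0 0 0.03 0.6" --pt "-0.1 0.24 0.04 0 0 0.06 0.6" --pt "-0.15 0.36 0.04 0 0 0.093 0.6" --pt "-0.2 0.48 0.04 0 0 0.093 0.6" --pt "-0.25 0.6 0.04 0 0 0.093 0.6" --pt "-0.29 0.7 0.04 0 0 0.093 0.6" --pt "-0.29 0.7 0.04 0 0 0.093 0.6" --newtons 35

```text
time: 9.7
tool_pos: [0.5351, 0.274, 0.0262]
tcp_rot: [-1.512, -2.062, -0.525]
wrist_force: [0.5, 1.0, -2.0]
width: 0.651
grip_force: 37.7
```

```bash
python3 - <<'E'
from fit import *
s=bot.read_state(); print(s["time"],s["tool_pos"],s["tcp_rot"],s["wrist_force"],s["width"])
print(cv2.Rodrigues(np.array(s["tcp_rot"]))[0].round(3),np.round(s["q"],2))
for n in ("scene","top"):
    im=bot.read_camera(n); cv2.imwrite(f"pics/{n}3.png",im[:,:,::-1])
c=lambda n,x,y:cv2.resize(cv2.imread(f"pics/{n}3.png")[y:y+100,x:x+100],None,fx=4,fy=4,interpolation=cv2.INTER_CUBIC)
cv2.imwrite("pics/c5.png",np.hstack([c("scene",240,200),c("top",240,200)]))
E
```

```text
9.7 [0.53510463 0.27397147 0.0261781 ] [-1.5117949  -2.06167009 -0.52479228] [ 0.46301822  1.01891177 -1.98023894] 0.6510461642056425
[[-0.237  0.954 -0.184]
 [ 0.75   0.3    0.589]
 [ 0.617  0.002 -0.787]] [ 0.07  0.44  1.95  0.76  1.07 -0.72]
```

View pics/c5.png

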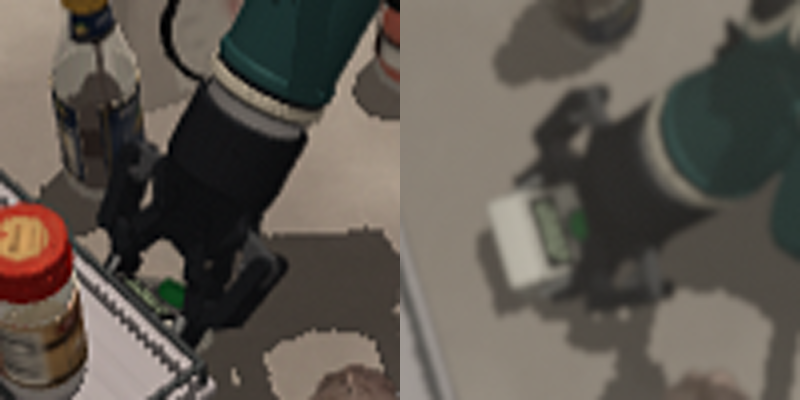

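```bash
python3 - <<'E'
from fit import *
t=np.array([.5351,.274]); yaw=np.radians(107.4); xs=np.array([np.cos(yaw),np.sin(yaw)]);ys=np.array([-xs[1],xs[0]])
for a in ((490,205),(515,290)):
    W=onz("top",(240+(a[0]-400)/4,200+a[1]/4),.066)[:2]; print(W,(W-t)@xs,(W-t)@ys)
E
```

```text
[0.55479839 0.2943684 ] 0.013545726227508978 -0.024887978110670145
[0.50253181 0.27914607] 0.0146498099612629 0.029538998749504945
```

Request:
servo_tool --pt "-0.06 0.12 0 0 0 0 0.6" --pt "-0.12 0.24 0 0 0 0 0.6" --pt "-0.18 0.36 0 0 0 0 0.6" --pt "-0.24 0.47 0 0 0 0 0.6" --pt "-0.255 0.5 -0.01 0 0 0 0.6" --pt "-0.255 0.5 -0.02 0 0 0 0.6"

```text
time: 10.4
tool_pos: [0.4996, 0.347, 0.0234]
tcp_rot: [-1.514, -2.063, -0.527]
wrist_force: [0.9, -0.3, -1.6]
width: 0.652
grip_force: 37.7
```

Request:
servo_tool --pt "0 0 -0.01 0 0 0 0.6" --pt "-0.01 0.032 -0.01 0 0 0 0.6" --pt "-0.02 0.064 -0.01 0 0 0 0.6" --pt "-0.03 0.095 -0.01 0 0 0 0.6" --pt "-0.03 0.095 -0.01 0 0 0 0.6"

```text
time: 10.9
tool_pos: [0.496, 0.3607, 0.0219]
tcp_rot: [-1.515, -2.065, -0.527]
wrist_force: [1.2, -5.3, -0.1]
width: 0.647
grip_force: 37.9
```

Request:
servo_tool --pt "-0.004 0.013 0 0 0 0 0.6" --pt "-0.008 0.026 0 0 0 0 0.6" --pt "-0.008 0.026 0 0 0 0 0.6"

```text
time: 11.2
tool_pos: [0.496, 0.3608, 0.0218]
tcp_rot: [-1.517, -2.069, -0.525]
wrist_force: [2.1, -28.6, 8.5]
width: 0.65
grip_force: 40.5
```

Request:
servo_tool --pt "0.004 -0.014 0 0 0 0 0.6" --pt "0.006 -0.02 0 0 0 0 0.6" --pt "0.006 -0.02 0 0 0 0 0.5"

```text
time: 11.5
tool_pos: [0.496, 0.3608, 0.0218]
tcp_rot: [-1.515, -2.065, -0.527]
wrist_force: [0.9, -9.6, 1.6]
width: 0.646
grip_force: 38.5
```

Request:
servo_tool --pt "0 0 0 0 0 0 0.2" --pt "0 0 0 0 0 0 0" --pt "0 0 0 0 0 0 0" --pt "0 0 0 0 0 0 0" --pt "0.06 -0.2 0.27 0 0 0 0" --pt "0.12 -0.4 0.53 0 0 0 0" --pt "0.18 -0.58 0.78 0 0 0 0" --pt "0.18 -0.58 0.78 0 0 0 0"

```text
time: 12.3
tool_pos: [0.5276, 0.2738, 0.1454]
tcp_rot: [-1.517, -2.068, -0.54]
wrist_force: [0.3, 0.8, -0.2]
width: 1.003
grip_force: 0.0
```

```bash
python3 - <<'E'
from fit import *
s=bot.read_state(); print(s["time"],s["tool_pos"],s["tcp_rot"],s["width"],np.round(s["q"],2))
for t in ("button_top","timer_back","timer"):
  for n in ("scene","top"):
    if t=="button_top": im=bot.read_camera(n); cv2.imwrite(f"pics/{n}4.png",im[:,:,::-1])
    print(t,n,[(m[0].round(1).tolist(),round(m[1],2)) for m in mark(t,n)[:2]])
c=lambda n,x,y:cv2.resize(cv2.imread(f"pics/{n}4.png")[y:y+100,x:x+100],None,fx=4,fy=4,interpolation=cv2.INTER_CUBIC)
cv2.imwrite("pics/c6.png",np.hstack([c("scene",235,230),c("top",215,200)]))
p=[.4965,.3445,np.radians(107.4)]
for n,o in (("scene",(235,230)),("top",(215,200))): print(proj(n,T(p,[[-.027,0,.041],[.032,-.028,.062],[.032,.028,.062],[-.032,.028,.02]])).round(1).tolist())
E
```

```text
12.3 [0.5276197  0.27377007 0.14544395] [-1.51700891 -2.06843104 -0.5401384 ] 1.0025854682377346 [ 0.07  0.25  1.93  0.7   1.21 -0.57]
button_top scene []
button_top top []
timer_back scene []
timer_back top [([250.8, 271.4], 0.69)]
timer scene [([250.9, 289.5], 0.3)]
timer top [([247.3, 274.1], 0.48)]
[[258.6, 295.7], [231.1, 297.5], [245.1, 312.4], [267.9, 306.3]]
[[254.0, 273.2], [226.2, 269.0], [232.8, 290.8], [260.4, 284.1]]
```

View pics/c6.png

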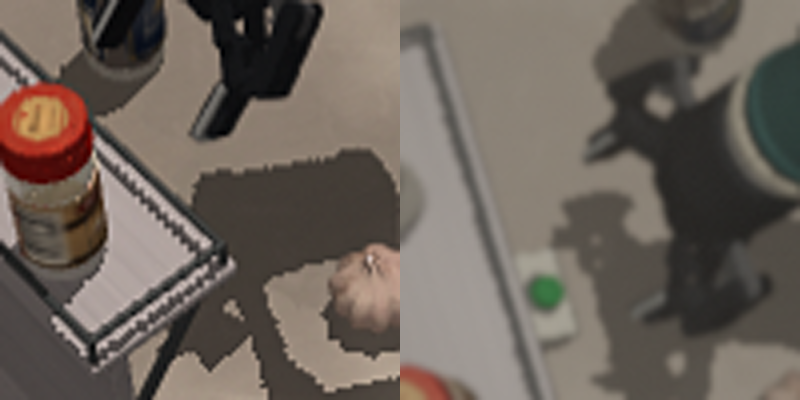

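```bash
python3 - <<'E'
from fit import *
im=cv2.imread("pics/top4.png").astype(int); b,g,r=[im[...,i] for i in range(3)]
m=(g>r+30)&(g>b+20); m[:, :235]=0;m[:,275:]=0;m[:255]=0;m[295:]=0
ys,xs_=np.nonzero(m); c=np.array([xs_.mean(),ys.mean()]); print(len(xs_),c)
# visible cap: top centre at .041, use z ~.040
B=onz("top",c,.039); yaw=np.radians(107.3); X=np.array([np.cos(yaw),np.sin(yaw)]);Y=np.array([-X[1],X[0]])
d=B[:2]-[.487,.378]; print(B,d@X,d@Y)
F=onz("top",(215+(550-400)/4,200+250/4),.02),onz("top",(215+175/4,200+337/4),.02); print([( f[:2]-[.487,.378])@np.c_[X,Y] for f in F])
s=bot.read_state(); R=cv2.Rodrigues(np.array(s["tcp_rot"]))[0]; print(R.round(3))
dz=np.array([*(np.sin(np.pi/4)*X),-np.sin(np.pi/4)]); yv=-np.array([*Y,0]); Rt=np.c_[np.cross(yv,dz),yv,dz]
print(cv2.Rodrigues(Rt@R.T)[0].ravel()/np.pi); Bt=np.array([*B[:2],.041])
for k in (.06,0.01,0,-.005): print(k,Bt-k*dz,(Bt-k*dz-s["tool_pos"])/.15)
print(dz)
E
```

```text
40 [251.275 272.375]
[0.50690248 0.32569531 0.039     ] -0.055856964635588924 -0.0034480104425549836
[array([-0.06396084, -0.02942147]), array([-0.06276872,  0.02793808])]
[[-0.236  0.954 -0.184]
 [ 0.75   0.3    0.589]
 [ 0.617  0.001 -0.787]]
[ 0.03638239  0.01169838 -0.00075833]
0.06 [0.51951903 0.28518824 0.08342641] [-0.00465385  0.06169832 -0.35961628]
0.01 [0.50900524 0.31894413 0.04807107] [-0.07474578  0.2867376  -0.59531854]
0 [0.50690248 0.32569531 0.041     ] [-0.08876417  0.33174546 -0.64245899]
-0.005 [0.5058511  0.3290709  0.03746447] [-0.09577336  0.35424939 -0.66602922]
[-0.21027579  0.67511784 -0.70710678]
```

Request:
servo_tool --pt "0 0 0 0.036 0.012 0 1" --pt "0 0 0 0.036 0.012 0 1" --pt "0 0 0 0.036 0.012 0 1" --pt "0 0 0 0.036 0.012 0 1" --pt "0 0 0 0.036 0.012 0 1" --pt "-0.03 0.03 -0.2 0.036 0.012 0 1" --pt "-0.06 0.06 -0.4 0.036 0.012 0 1" --pt "-0.06 0.06 -0.41 0.036 0.012 0 1" --newtons 40

```text
time: 13.5
tool_pos: [0.5092, 0.2845, 0.0745]
tcp_rot: [-1.447, -1.967, -0.593]
wrist_force: [-0.5, -0.0, -0.7]
width: -0.002
grip_force: 0.0
```

```bash
python3 - <<'E'
from fit import *
s=bot.read_state(); p=np.array(s["tool_pos"]);print(s["time"],p,s["width"],np.round(s["wrist_force"],2)); print(cv2.Rodrigues(np.array(s["tcp_rot"]))[0][:,2])
dz=np.array([-.2103,.6751,-.7071]);B=np.array([.506,.323,.041])
for k in (.012,.004,0,-.005,-.008): print(k,((B-k*dz-p)/.15).round(3))
E
```

```text
13.5 [0.50923073 0.2845485  0.07446777] -0.0018579831679902076 [-0.5  -0.04 -0.72]
[-0.21490781  0.67263214 -0.70808237]
0.012 [-0.005  0.202 -0.167]
0.004 [-0.016  0.238 -0.204]
0 [-0.022  0.256 -0.223]
-0.005 [-0.029  0.279 -0.247]
-0.008 [-0.033  0.292 -0.261]
```

Request:
servo_tool --pt "0 0 0 0 0 0 1" --pt "0 0.1 -0.08 0 0 0 1" --pt "-0.005 0.202 -0.167 0 0 0 1" --pt "-0.005 0.202 -0.167 0 0 0 1" --pt "-0.005 0.202 -0.167 0 0 0 1"

```text
time: 14.0
tool_pos: [0.5114, 0.3154, 0.0522]
tcp_rot: [-1.446, -1.97, -0.599]
wrist_force: [-0.4, 0.5, 0.4]
width: 0.002
grip_force: 0.0
```

Request:
servo_tool --pt "-0.015 0.018 -0.019 0 0 0 1" --pt "-0.022 0.036 -0.038 0 0 0 1" --pt "-0.025 0.045 -0.047 0 0 0 1" --pt "-0.025 0.045 -0.047 0 0 0 1"

```text
time: 14.4
tool_pos: [0.508, 0.3214, 0.0452]
tcp_rot: [-1.447, -1.97, -0.6]
wrist_force: [-0.1, 0.2, 0.2]
width: -0.002
grip_force: 0.0
```

Request:
servo_tool --pt "-0.006 0.018 -0.019 0 0 0 1" --pt "-0.011 0.036 -0.038 0 0 0 1" --pt "-0.014 0.045 -0.047 0 0 0 1"

```text
time: 14.7
tool_pos: [0.507, 0.3276, 0.0392]
tcp_rot: [-1.447, -1.971, -0.601]
wrist_force: [-0.5, -17.3, 16.1]
width: 0.0
grip_force: 11.6
```

Request:
servo_tool --pt "0 0 0 0 0 0 1" --pt "0 0 0 0 0 0 1" --pt "0 0 0 0 0 0 1" --pt "0 0 0 0 0 0 1"

```text
time: 15.1
tool_pos: [0.507, 0.3274, 0.0394]
tcp_rot: [-1.447, -1.971, -0.602]
wrist_force: [-0.4, -7.8, 8.3]
width: 0.001
grip_force: 5.5
```

Request:
servo_tool --pt "0.02 -0.08 0.085 0 0 0 1" --pt "0.06 -0.2 0.21 0 0 0 1" --pt "0.12 -0.4 0.42 0 0 0 1" --pt "0.2 -0.65 0.7 0 0 0 1" --pt "0.24 -0.75 0.9 0 0 0 1" --pt "0.24 -0.75 0.9 0 0 0 1"

```text
time: 15.7
tool_pos: [0.5474, 0.2131, 0.1796]
tcp_rot: [-1.451, -1.976, -0.611]
wrist_force: [0.4, -0.4, 0.2]
width: 0.002
grip_force: 0.0
```

```bash
python3 - <<'E'
from fit import *
s=bot.read_state(); print(s["time"],s["tool_pos"],np.round(s["wrist_force"],2))
for n in ("scene","top"):
    im=bot.read_camera(n); cv2.imwrite(f"pics/{n}5.png",im[:,:,::-1])
c=lambda n,x,y:cv2.resize(cv2.imread(f"pics/{n}5.png")[y:y+100,x:x+100],None,fx=4,fy=4,interpolation=cv2.INTER_CUBIC)
cv2.imwrite("pics/c7.png",np.hstack([c("scene",235,230),c("top",215,200)]))
for t in "tin garlic bottle onion jar spice shaker peeler lever_grip".split():
    print(t,[(m[0][0].round(0).tolist(),round(m[0][1],2)) for m in (mark(t,"scene"),mark(t,"top")) if m])
E
```

```text
15.7 [0.54735573 0.21307025 0.17960063] [ 0.36 -0.38  0.2 ]
tin [([354.0, 262.0], 0.92), ([367.0, 267.0], 0.59)]
garlic [([326.0, 307.0], 0.56), ([463.0, 250.0], 0.72)]
bottle [([265.0, 245.0], 0.93), ([288.0, 202.0], 0.75)]
onion [([387.0, 292.0], 0.83), ([381.0, 316.0], 0.62)]
jar [([343.0, 220.0], 0.76)]
spice [([249.0, 289.0], 0.84), ([225.0, 305.0], 0.96)]
shaker [([187.0, 361.0], 0.73), ([215.0, 248.0], 0.88)]
peeler [([188.0, 365.0], 0.74), ([170.0, 307.0], 0.85)]
lever_grip [([462.0, 201.0], 0.64), ([486.0, 289.0], 0.72)]
```

View pics/c7.png

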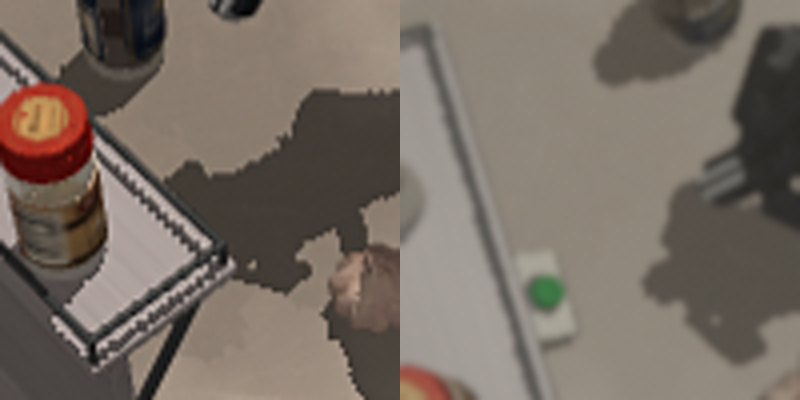

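```bash
python3 -c "
from workcell import bot
print(bot.finish_job())"
```

```text
the job is handed in; nothing more can be done
None
```

The job is handed in at about 16 s: I swung the lever to its stop and it rose again, stood the timer against the middle of the strip, and pressed its button fully in for about half a second, judging both strokes by force. The last pictures showed the timer in place and no other item disturbed, though the detector missed the jar from above and misplaced the garlic from above and the shaker in the scene view.

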